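# Fit the cam handle and hold a marble slab to the jig's fence

### The arm

A 6-joint arm with a two-finger parallel gripper is mounted at the origin on the work surface. World frame = base frame: x ahead of the robot, y to its left, z up, the work surface at z = 0. Lengths are in m, angles in rad, forces in N, time in s.
With the tool pointing down it reaches from about 0.425 to 1.125 m from the base axis. Payload 14.9 kg.
Tool frame: the origin (TCP) lies at the centre of the arm's flange, where the gripper is bolted on; the fingertips stand 191 mm ahead of it and the grasp point (between the pads) lies robot.pinch_z ahead of it (robot.pinch_z is the distance from the TCP to the grasp point, in m); z points along the fingers, y is the line along which they close (so a half turn about z gives the same grasp; the last joint's range is limited). The gripper opens to 91 mm and grips with 3 to 60 N. Pads are 32 mm wide; open, the fingers measure 118 mm over their backs; the gripper's body (76 mm by 178 mm) begins 60 mm behind the grasp point.
Start: joints at [-1.31, 0.379, 1.734, -0, 1.028, -0.033], TCP at [0.203, -0.67, 0.405] pointing down, gripper open.
Joint ranges: [-2.77, 2.77], [-0.74, 2.19], [0, 2.66], [-1.06, 4.2], [0.31, 2.87], [-3.08, 3.08]. Speed limits (rad/s): [1.89, 1.89, 2.39, 3.14, 3.14, 3.14].

### API

Orientations are given as a unit quaternion [w, x, y, z].
In Python, from cell import robot, grab_frame, finish_job, find_in, trace gives the robot as it stands. The module is installed in compiled form; this text tells all that it offers.
- The arm moves only by the tool step_arm, never from a script. Its arguments are lists of equal length, an entry for each row: "delta_pos": the shift along the tool's x, y, z in shares of 400 mm (1.0 is 400 mm), a list of three; "turn": the turn, a rotation vector about the tool's x, y, z in parts of the range, where 1.0 means 90 degrees, a list of three; "grip": the finger opening in mm, from 0 to 91.2. A call has 1 to 12 rows; each row is the pose to reach, as a shift and turn from the pose commanded when the call began, along the tool's axes at that moment; what a row does not reach only later rows make up. A row lasts 1/12 s, in which the tool goes at most 41.7 mm and 7.16 degrees, less where a joint would pass 70% of its speed; a pose out of reach is approached as far as the arm can. A shift or turn number past 1, either way, is cut back to 1. A call with a gripper value outside its range is refused whole. The fingers move at their own pace and stop on an object; the grip force is fixed at half the most. Time passes only in rows, so rows that repeat a pose let the fingers close. It gives the time, the measured TCP pose, the force, the opening and the grip force at its end, in the units of the state.
- robot.state(): the state, without advancing time (a new reading comes with each control period).
- grab_frame(name): name is "scene" or "side" or "wrist"; returns a dict with "img" (384x512x3 uint8, red, green, blue), "z_map" (384x512 float32, m along the optical axis (not along the pixel's ray), 0 where there is no reading), "fx", "fy", "cx", "cy" (pixels), "R" (3x3) and "t" (3): a world point X has camera coordinates R X + t; the wrist camera has in their place "tool_from_camera" (4x4, takes a point from camera to tool coordinates, whose origin is the TCP and whose axes are the flange's). Camera axes: x right, y down, z forward; pixel columns grow to the right and rows downward; lengths in m; the calibration is good to about 2 mm. A picture is of the moment at which its call begins: read the wrist's pose just before it.
- finish_job(): hands the job in; it is judged then, once.
Trained networks look in the newest picture that a camera, given by its name, has taken for a name from the list of things; names that differ only in an ending like _2 or _b are one class to them, and where a whole thing is asked for, a point or a joint stands for the part that bears it (a point fixed in the world has none). Each returns a list of dicts, best first, with "score" (0 to 1); they miss things now and then, are a little off and sometimes report something else, mostly with a low value. They report only what shows in the picture. A call takes as long as a camera call. They do not tell look-alikes from the thing itself.
- find_in(camera, query): "at" ([x, y, z] in m, in world coordinates, good to about 4 mm: the middle of the surface that is visible of it).
- trace(camera, query): "region" (384x512 bool, what is visible of it).
The state is a dict: "time_s": time; "qpos": joint angles; "dq": joint speeds; "joint_torque": joint torques, N m; "ee_pos": TCP position; "orientation": TCP orientation; "force": force on the tool from outside, world axes, zero at the start; "ft_torque": the same for the moment, N m; "gripper_width": finger opening in m; "gripper_force": force on a finger pad.
Only numpy, scipy, OpenCV 4.12 (cv2) and the standard library are available. Lean on these libraries where they do the work, as an engineer would, in place of code of your own. Each camera call takes 0.05 s, during which the arm holds its last target. There are 200 camera calls.

### The job

First fit the loose black wing handle with its square bore onto the square upright shaft of the slab jig, pushed fully down onto its shoulder, and let go of it. Then slide the bevelled marble slab on the jig's bed up flush against the fence and, with one diagonal push of the fingers on its bevelled edge, press it firmly (about 20 newtons) against fence and bed together; finish while still holding that push, so that a colleague can turn the handle and clamp it. Leave the ore lump, glass boat, small marble cube and hand lens where they are.

Things in the scene. Friction and masses are not known exactly. Their poses are not given: they have to be found in the camera images.
- jig: Fixed slab jig on the bench; place and yaw vary. Origin on the bench under the bed's centre; x from the open edge (robot side) to the fence, y along the fence, z up. Grey bed 190 (x) x 270 (y) mm, top 20 mm above the bench. Fence at the far (+x) side, working face at x = +70 mm. Upright shaft at x +20, y +100 mm. Stop block 16 mm high at the -y end, inner face at y = -115 mm, x +20 to +70 mm.
- bed: The jig's grey steel bed plate (fixed to it, same axes), 190 x 270 x 12 mm; origin at the centre of its underside, its top 12 mm above that. Friction of the slab on it 0.4 to 0.6: a push at one point does not always square the slab to the fence, a push with two spread fingertips in line with the fence does.
- fence: The jig's bright steel fence (fixed to it, same axes), 18 mm thick, 270 mm long, 32 mm high above the bed; origin on its working face at bed-top height, at mid length.
- fence_face (a point): Point on the fence's working face (the one that looks to the robot), at bed-top height and mid length; axes as the jig's, x pointing into the fence.
- shoulder (a point): Centre of the shoulder of the upright cam spindle, 55 mm above the bench. From it a square steel shaft 14 x 14 mm rises 24 mm, its last 4 mm tapering to 8 x 8 mm; x and y are square to its flats. Below, the spindle is 26 mm round with a 38 mm cam disc. It turns stiffly about z (0.12 N m friction); its angle varies.
- handle: Loose black plastic wing handle, 70 g, upright on the bench left or right of the jig. Square hub 36 x 36 x 30 mm high with a 16 x 16 mm square bore right through along z, parallel to the hub's sides; two wings 12 mm wide (8 to 26 mm up) along x, 80 mm overall. Origin at the underside's centre. Grip the hub across y. Fits in any of four square turns; seated, its underside is on the shoulder.
- slab: Loose marble slab on the bed, 80 (x) x 110 (y) x 28 (z) mm, 0.5 to 0.7 kg. Origin at the underside's centre. Upright +x face goes to the fence (origin then 40 mm from it). Its long -x edge, towards the robot, is upright for 8 mm at x = -40 mm, then a bevel leaning 31 degrees from upright up to x = -28 mm at 28 mm height; a push square on it goes forward and 31 degrees down.
- ore: Loose rusty iron ore lump, about 55 x 55 x 48 mm; origin under its centre. Bystander, on the other side of the jig from the handle.
- boat: Loose glass weighing boat, 85 x 60 x 18 mm; origin under its centre. Bystander right of the jig.
- cube: Loose pale marble cube, 40 mm; origin under its centre. Bystander in front of the jig.
- lens: Loose hand lens, 44 mm round and 7 mm thick with a 50 mm handle to -x; origin under the lens. Bystander in front of the jig.
Not all that is in view belongs to the job. Of the things like the handle, leave any that is green; of the rest the smaller one is meant.

How it is judged:
By the outcome, as a careful person would: the job done as asked, in the order asked, and still so for the second after the job is handed in, while the arm keeps its last pose, push and grip.
It also fails if it takes over 58 s, if anything falls off the work surface, if the arm or the gripper's body presses on something with over 40 N, if the wrist force passes 120 N, or if a joint passes its speed limit or range.

## Working session

There is one attempt and no reset: what is moved stays moved. The work goes in short steps, Python scripts to look and compute and a tool call to move; the robot and the scene stay as the last step left them, time stands still between calls to the robot, and variables do not carry over. Pictures are saved under pics/ and viewed, at most 10 in all, crops included, and the job is handed in when it is done.

Besides the shell and the picture viewer there is one more tool, called as name(argument=value, ...), one argument or row to a line, values as JSON. step_arm: Moves the arm, as the interface text tells. Its arguments: {"type":"object","properties":{"delta_pos":{"type":"array","items":{"type":"array","items":{"type":"number"}}},"turn":{"type":"array","items":{"type":"array","items":{"type":"number"}}},"grip":{"type":"array","items":{"type":"number"}}},"required":["delta_pos","turn","grip"]}

```bash
mkdir -p pics; cat > h.py <<'E'
import numpy as np, cv2, json
from scipy.spatial.transform import Rotation as Ro
from cell import robot, grab_frame, finish_job, find_in, trace
def cloud(f, st=None):
    z=f["z_map"]; v,u=np.mgrid[:384,:512]
    P=np.stack([(u-f["cx"])/f["fx"]*z,(v-f["cy"])/f["fy"]*z,z],-1)
    if "R" in f: W=(P-f["t"])@f["R"]
    else:
        T=f["tool_from_camera"]; P=P@T[:3,:3].T+T[:3,3]
        q=st["orientation"]; W=P@Ro.from_quat(q[[1,2,3,0]] if hasattr(q,'shape') else [q[1],q[2],q[3],q[0]]).as_matrix().T+np.array(st["ee_pos"])
    W[z==0]=np.nan
    return W
def save(f,n,s=1.5): cv2.imwrite("pics/"+n,cv2.resize(f["img"][:,:,::-1],None,fx=s,fy=s))
E
python3 - <<'E'
from h import *
print(robot.pinch_z, robot.state())
fs={}
for c in ["scene","side"]:
    f=grab_frame(c); fs[c]=f
    np.savez(f"pics/{c}0.npz",**f); 
    for n in ["handle","shoulder","slab","bed","fence","ore","boat","cube","lens"]:
        for d in find_in(c,n)[:3]: print(c,n,round(d["score"],2),np.round(d["at"],3))
cv2.imwrite("pics/a.png",cv2.resize(np.vstack([fs["scene"]["img"],fs["side"]["img"]])[:,:,::-1],(400,600)))
save(fs["scene"],"scene0.png");save(fs["side"],"side0.png")
E
```

```text
0.172 {'time_s': 0.0, 'qpos': array([-1.31029648e+00,  3.79417078e-01,  1.73477656e+00,  1.42284567e-05,
        1.02848956e+00, -3.33291566e-02]), 'dq': array([-0.00086434, -0.00207571,  0.00031564,  0.0005927 , -0.00277605,
       -0.00217571]), 'joint_torque': array([-1.19037148e-03, -7.63725758e+01, -4.34363580e+01,  6.49709534e-02,
        4.25472180e-02, -8.17865293e-05]), 'ee_pos': array([ 0.20266159, -0.66982732,  0.40408428]), 'orientation': array([-5.42449687e-04,  9.89227853e-01,  1.46382917e-01, -5.57496985e-05]), 'force': array([-0.14796093,  0.05773096,  0.05069553]), 'ft_torque': array([-0.00184697,  0.03191791, -0.04636857]), 'gripper_force': 0.0, 'gripper_width': 0.09117873899486885}
scene handle 0.94 [0.612 0.322 0.033]
scene handle 0.62 [0.492 0.294 0.025]
scene handle 0.51 [0.464 0.398 0.024]
scene slab 0.73 [ 0.602 -0.002  0.048]
scene fence 0.63 [0.666 0.036 0.049]
scene ore 0.81 [ 0.52  -0.311  0.035]
scene boat 0.87 [ 0.634 -0.256  0.004]
scene lens 0.63 [0.372 0.148 0.004]
scene lens 0.19 [0.613 0.134 0.044]
side handle 0.94 [0.454 0.416 0.024]
side handle 0.77 [0.59  0.344 0.03 ]
side handle 0.71 [0.477 0.303 0.025]
side shoulder 0.5 [0.599 0.146 0.041]
side slab 0.97 [0.577 0.017 0.05 ]
side bed 0.61 [0.534 0.095 0.026]
side bed 0.53 [0.584 0.097 0.019]
side fence 0.8 [0.656 0.064 0.047]
side ore 0.73 [ 0.495 -0.295  0.032]
side boat 0.81 [ 0.634 -0.257  0.008]
side cube 0.66 [ 0.335 -0.126  0.032]
side cube 0.22 [0.475 0.303 0.025]
side cube 0.18 [0.659 0.061 0.046]
side lens 0.83 [0.364 0.16  0.004]
```

View pics/scene0.png

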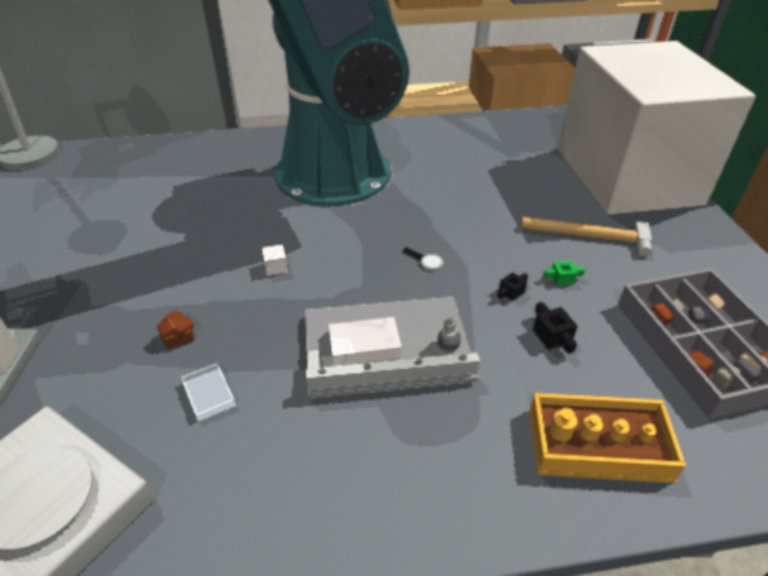

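View pics/side0.png

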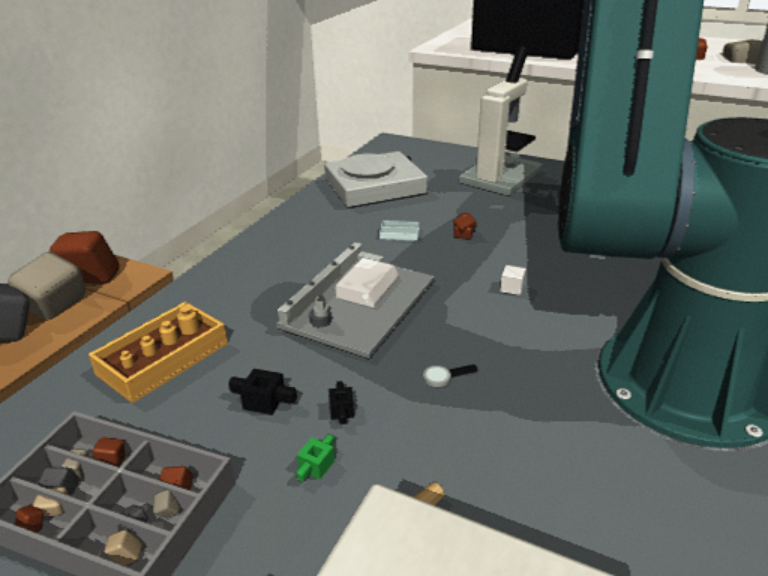

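The scene view shows the jig in the middle (fence 305–475, 375). The shaft is at (450,335), with the slab at (365,340) next to it. The small black handle is at (513,286), the green one at (565,272) and the large black one at (555,327). The side view agrees. Next I'll measure coarsely from the depth maps.

```bash
python3 - <<'E'
from h import *
W={c:cloud(dict(np.load(f"pics/{c}0.npz"))) for c in ["scene","side"]}
for c in W:
    P=W[c].reshape(-1,3); I=np.load(f"pics/{c}0.npz")["img"].reshape(-1,3).astype(int)
    m=(abs(P[:,2]-.052)<.003)&(P[:,0]>.55)&(P[:,0]<.75)&(abs(P[:,1]-.05)<.2)
    m&=I.max(1)-I.min(1)<60
    Q=P[m][:,:2].astype(np.float32)
    print(c,"fence/slab top",len(Q),cv2.minAreaRect(Q), Q.min(0),Q.max(0))
    m=(abs(P[:,2]-.02)<.003)&(P[:,0]>.4)&(P[:,0]<.75)&(abs(P[:,1]-.05)<.2)
    Q=P[m][:,:2].astype(np.float32); print(c,"bed",len(Q),cv2.minAreaRect(Q))
    m=(P[:,2]>.06)&(P[:,2]<.1)&(abs(P[:,0]-.6)<.06)&(abs(P[:,1]-.13)<.05); print("shaft",P[m].mean(0),m.sum(),P[m][:,2].max())
    m=(P[:,2]>.01)&(P[:,2]<.06)&(abs(P[:,0]-.485)<.05)&(abs(P[:,1]-.3)<.05)
    Q=P[m]; print("handle",len(Q),cv2.minAreaRect(Q[:,:2].astype(np.float32)),Q[:,2].max(), "top",cv2.minAreaRect(Q[Q[:,2]>.027][:,:2].astype(np.float32)))
    m=(P[:,2]>.0)&(P[:,2]<.08)&(abs(P[:,0]-.6)<.06)&(abs(P[:,1]-.335)<.06)
    Q=P[m]; print("big",len(Q),cv2.minAreaRect(Q[Q[:,2]>.01][:,:2].astype(np.float32)),Q[:,2].max())
f=grab_frame("wrist"); print(f["tool_from_camera"].round(3),f["fx"])
E
```

```text
scene fence/slab top 766 ((0.6147221326828003, 0.037582769989967346), (0.2682630121707916, 0.11285079270601273), 88.77855682373047) [ 0.55643857 -0.09763571] [0.67357695 0.17089187]
scene bed 2788 ((0.6130013465881348, 0.07103686034679413), (0.3390564024448395, 0.25377118587493896), 87.50498962402344)
shaft [0.60564398 0.13720653 0.06951177] 55 0.07419638430194764
handle 249 ((0.4779694676399231, 0.2934621572494507), (0.03744322806596756, 0.08033721148967743), 35.02409362792969) 0.03252331815379096 top ((0.4773448705673218, 0.2941170334815979), (0.03565960377454758, 0.03692367300391197), 32.80382537841797)
big 842 ((0.5981394052505493, 0.3284843862056732), (0.11143869906663895, 0.05294778198003769), 11.844440460205078) 0.04508417030804231
side fence/slab top 357 ((0.6102586984634399, 0.03818909078836441), (0.27432695031166077, 0.11649420112371445), 88.29905700683594) [ 0.55084944 -0.10028992] [0.67209846 0.17388885]
side bed 2105 ((0.6111152768135071, 0.07755851745605469), (0.3503672182559967, 0.25262266397476196), 88.08599853515625)
shaft [0.60228184 0.13915144 0.06889308] 46 0.07540473161656497
handle 334 ((0.47429266571998596, 0.2951677739620209), (0.035866595804691315, 0.08113130182027817), 30.334976196289062) 0.03179742853255606 top ((0.47539961338043213, 0.2948443293571472), (0.03582097589969635, 0.037458889186382294), 33.036067962646484)
big 1075 ((0.5942957401275635, 0.32993239164352417), (0.11096710711717606, 0.05419744923710823), 13.47507095336914) 0.043578033348526383
[[ 0.001 -0.966 -0.259  0.074]
 [ 1.     0.001 -0.001  0.   ]
 [ 0.001 -0.259  0.966  0.02 ]
 [ 0.     0.     0.     1.   ]] 295.0987085424465
```

```bash
cat >> h.py <<'E'
def Rt(st):
    q=np.array(st["orientation"]); return Ro.from_quat(q[[1,2,3,0]])
def down(yaw,tilt=0):  # yaw deg of tool x; tool z down
    y=np.radians(yaw); x=np.array([np.cos(y),np.sin(y),0]); z=np.array([0,0,-1.]); 
    return Ro.from_matrix(np.stack([x,np.cross(z,x),z],1))
def go(pos,R,cur=None):
    st=robot.state(); p0,R0=(np.array(st["ee_pos"]),Rt(st)) if cur is None else cur
    d=R0.inv().apply(np.array(pos)-p0)*1000; r=(R0.inv()*R).as_rotvec()
    print("delta mm",d.round(1),"turn",r.round(4),"rows>=",round(np.linalg.norm(d)/41.7,1),round(np.degrees(np.linalg.norm(r))/7.16,1)); return d,r
E
python3 -c "
from h import *
go([.58,.08,.40],down(97))"
```

```text
delta mm [ 578.3 -608.6    4.7] turn [ 0.      0.     -1.3992] rows>= 20.1 11.2
```

The manual's scale: shifts go in shares of 400 mm and turns go in shares of 90 degrees. Converting my numbers, -337 mm / 400 = -0.8425, 320 mm / 400 = 0.8, -0.77 rad / 1.5708 = -0.4902.

step_arm(
  delta_pos=[
    [0.8,-0.8425,0],
    [0.8,-0.8425,0],
    [0.8,-0.8425,0],
    [0.8,-0.8425,0],
    [0.8,-0.8425,0],
    [0.8,-0.8425,0],
    [0.8,-0.8425,0],
    [0.8,-0.8425,0],
    [0.8,-0.8425,0],
    [0.8,-0.8425,0],
    [0.8,-0.8425,0],
    [0.8,-0.8425,0],
  ],
  turn=[
    [0,0,-0.0637],
    [0,0,-0.1273],
    [0,0,-0.191],
    [0,0,-0.2546],
    [0,0,-0.3183],
    [0,0,-0.382],
    [0,0,-0.4456],
    [0,0,-0.4902],
    [0,0,-0.4902],
    [0,0,-0.4902],
    [0,0,-0.4902],
    [0,0,-0.4902],
  ],
  grip=[91,91,91,91,91,91,91,91,91,91,91,91],
)

```text
time_s: 2.05
ee_pos: [0.4128, -0.2507, 0.4049]
orientation: [-0.0, 0.861, 0.508, 0.0]
force: [-0.6, -0.7, 0.6]
gripper_width: 0.0907
gripper_force: 0.0
```

```bash
python3 -c "
from h import *
go([.58,.08,.40],down(97))"
```

```text
delta mm [370.3 -13.4   5.2] turn [ 4.000e-04 -6.000e-04 -6.263e-01] rows>= 8.9 5.0
```

Scaled: 370 mm / 400 = 0.925, -13 mm / 400 = -0.0325, -0.626 rad / 1.5708 = -0.3985.

step_arm(
  delta_pos=[
    [0.925,-0.0325,0],
    [0.925,-0.0325,0],
    [0.925,-0.0325,0],
    [0.925,-0.0325,0],
    [0.925,-0.0325,0],
    [0.925,-0.0325,0],
    [0.925,-0.0325,0],
    [0.925,-0.0325,0],
    [0.925,-0.0325,0],
    [0.925,-0.0325,0],
    [0.925,-0.0325,0],
  ],
  turn=[
    [0,0,-0.0637],
    [0,0,-0.1273],
    [0,0,-0.191],
    [0,0,-0.2546],
    [0,0,-0.3183],
    [0,0,-0.382],
    [0,0,-0.3985],
    [0,0,-0.3985],
    [0,0,-0.3985],
    [0,0,-0.3985],
    [0,0,-0.3985],
  ],
  grip=[91,91,91,91,91,91,91,91,91,91,91],
)

```text
time_s: 2.97
ee_pos: [0.5802, 0.0762, 0.4045]
orientation: [-0.0, 0.663, 0.749, -0.0]
force: [0.3, -1.0, -0.4]
gripper_width: 0.0908
gripper_force: 0.0
```

```bash
python3 - <<'E'
from h import *
st=robot.state(); f=grab_frame("wrist"); save(f,"w1.png"); np.savez("pics/w1.npz",**f,ee_pos=st["ee_pos"],orientation=st["orientation"])
print(st["ee_pos"],st["qpos"])
go([.477,.294,.40],down(123))
E
```

```text
[0.58023998 0.07615097 0.40452975] [ 9.06798767e-02  2.00807927e-01  1.97037547e+00 -9.18847715e-05
  9.70537481e-01 -3.07561255e-02]
delta mm [229.7 -75.7   4.5] turn [-0.0006  0.     -0.4558] rows>= 5.8 3.6
```

View pics/w1.png

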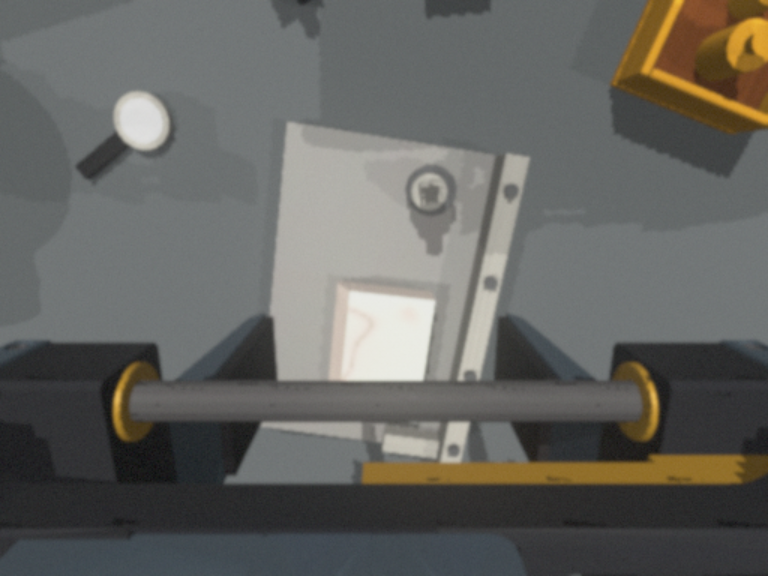

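The wrist view shows the jig: bed edges at (285,122)–(270,430), the fence strip at (515,160)–(455,450), the shaft at (430,190) and the slab top at (390,335). The hand lens at (140,120) is clear of it. I'll compute the jig pose and move on to the handle.

```bash
python3 - <<'E'
from h import *
d=dict(np.load("pics/w1.npz")); W=cloud(d,d); P=W.reshape(-1,3)
v,u=np.mgrid[:384,:512]; u=u.ravel();v=v.ravel()
def box(m,n):
    Q=P[m][:,:2].astype(np.float32); r=cv2.minAreaRect(Q); print(n,len(Q),np.round(r[0],4),np.round(r[1],4),round(r[2],2),"z",np.median(P[m][:,2]).round(4)); return r
ok=(v<250)
box(ok&(abs(P[:,2]-.052)<.006)&(P[:,0]>.64)&(P[:,0]<.70)&(P[:,1]<.22),"fence top")
box(ok&(abs(P[:,2]-.048)<.006)&(P[:,0]<.64)&(P[:,0]>.5)&(P[:,1]<.1),"slab top")
box(ok&(P[:,2]>.026)&(P[:,0]<.64)&(P[:,0]>.5)&(P[:,1]<.1),"slab")
box(ok&(abs(P[:,2]-.02)<.006)&(P[:,0]<.75)&(P[:,0]>.45)&(P[:,1]<.22),"bed")
m=ok&(P[:,2]>.06)&(P[:,1]<.22)&(P[:,1]>.1)&(P[:,0]<.64); box(m,"shaft"); print(P[m].mean(0))
m=ok&(P[:,2]>.03)&(P[:,1]<.22)&(P[:,1]>.1)&(P[:,0]<.64); box(m,"spindle")
# fence line fit by PCA of centres
m=ok&(abs(P[:,2]-.052)<.004)&(P[:,0]>.64)&(P[:,0]<.70)&(P[:,1]<.22)
vx,vy,x0,y0=cv2.fitLine(P[m][:,:2].astype(np.float32),cv2.DIST_HUBER,0,.001,.001).ravel(); print("fence dir deg",np.degrees(np.arctan2(vy,vx)),x0,y0)
E
```

```text
fence top 2450 [0.6625 0.0838] [0.175  0.0188] 88.41 z 0.0519
slab top 3168 [0.5874 0.0183] [0.072  0.0744] 0.03 z 0.0478
slab 6520 [0.5888 0.041 ] [0.1147 0.1161] 11.17 z 0.0486
bed 16179 [0.5709 0.0673] [0.2138 0.1658] 88.4 z 0.0199
shaft 4210 [0.5682 0.1235] [0.0464 0.1437] 89.68 z 0.3032
[0.56828801 0.11234295 0.28939537]
spindle 4896 [0.5682 0.1291] [0.0575 0.1437] 89.68 z 0.3018
fence dir deg 88.31795 0.66213715 0.08938483
```

Scaled: 230 mm / 400 = 0.575, 100 mm / 400 = 0.25, -0.456 rad / 1.5708 = -0.2903.

step_arm(
  delta_pos=[
    [0.575,-0.19,0],
    [0.575,-0.19,0],
    [0.575,-0.19,0],
    [0.575,-0.19,0],
    [0.575,-0.19,0],
    [0.575,-0.19,0],
    [0.575,-0.19,0.25],
    [0.575,-0.19,0.25],
    [0.575,-0.19,0.25],
    [0.575,-0.19,0.25],
  ],
  turn=[
    [0,0,-0.0637],
    [0,0,-0.1273],
    [0,0,-0.191],
    [0,0,-0.2546],
    [0,0,-0.2903],
    [0,0,-0.2903],
    [0,0,-0.2903],
    [0,0,-0.2903],
    [0,0,-0.2903],
    [0,0,-0.2903],
  ],
  grip=[91,91,91,91,91,91,91,91,91,91],
)

```text
time_s: 3.85
ee_pos: [0.4757, 0.2924, 0.301]
orientation: [-0.002, 0.478, 0.878, -0.003]
force: [-0.2, -0.9, -0.2]
gripper_width: 0.0909
gripper_force: 0.0
```

```bash
python3 - <<'E'
from h import *
st=robot.state(); f=grab_frame("wrist"); save(f,"w2.png"); np.savez("pics/w2.npz",**f,ee_pos=st["ee_pos"],orientation=st["orientation"])
P=cloud(f,st).reshape(-1,3); print(st["ee_pos"])
m=(P[:,2]>.008)&(P[:,2]<.05)&(abs(P[:,0]-.477)<.055)&(abs(P[:,1]-.294)<.055)
r=cv2.minAreaRect(P[m][:,:2].astype(np.float32)); print(r)
m&=P[:,2]>.0275
r=cv2.minAreaRect(P[m][:,:2].astype(np.float32)); print(r)
E
```

```text
[0.47570318 0.29242084 0.30101464]
((0.47757846117019653, 0.2952554225921631), (0.03597794100642204, 0.07885967195034027), 32.67228698730469)
((0.47776854038238525, 0.29478010535240173), (0.03600990027189255, 0.03592970222234726), 33.050872802734375)
```

View pics/w2.png

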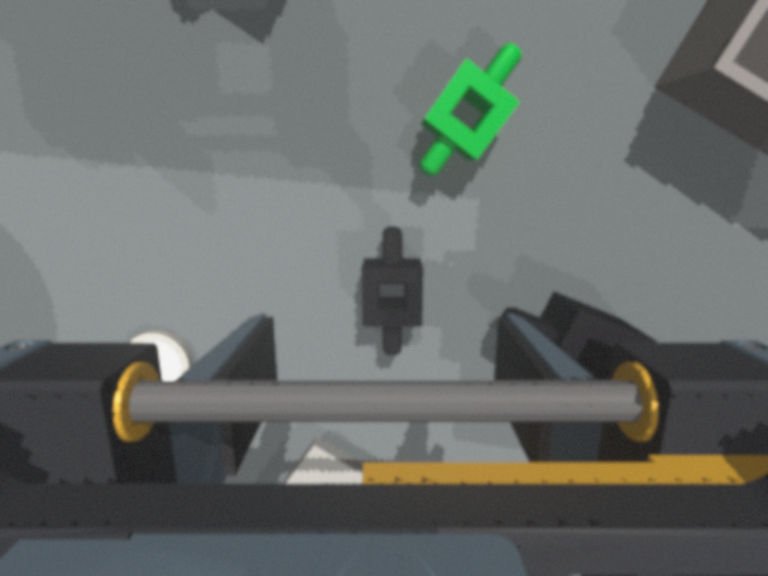

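The wrist view shows the small black handle at (392,292), nearly square to the gripper. The big one's end is at (560,320), close to the right finger, so I'll narrow the opening before going down.

```bash
python3 -c "
from h import *
go([.4777,.2949,.197],down(123.0))"
```

```text
delta mm [  1.1   2.3 106.4] turn [-0.0036 -0.0002 -0.0022] rows>= 2.6 0.0
```

Scaled: 106 mm / 400 = 0.265, 95 mm / 400 = 0.2375.

step_arm(
  delta_pos=[
    [0.0025,0.005,0],
    [0.0025,0.005,0.05],
    [0.0025,0.005,0.125],
    [0.0025,0.005,0.2],
    [0.0025,0.005,0.2375],
    [0.0025,0.005,0.265],
    [0.0025,0.005,0.265],
    [0.0025,0.005,0.265],
  ],
  turn=[
    [0,0,0],
    [0,0,0],
    [0,0,0],
    [0,0,0],
    [0,0,0],
    [0,0,0],
    [0,0,0],
    [0,0,0],
  ],
  grip=[60,60,60,60,60,60,60,60],
)

```text
time_s: 4.57
ee_pos: [0.4788, 0.2964, 0.2]
orientation: [0.0, 0.478, 0.878, 0.001]
force: [0.1, -0.1, 0.3]
gripper_width: 0.0602
gripper_force: 0.0
```

```bash
python3 -c "
from h import *
print(robot.state()['gripper_width'],robot.state()['force']);go([.4777,.2949,.197],down(123.0))"
```

```text
0.06020560555488998 [ 0.11907463 -0.08632696  0.34597705]
delta mm [-0.6 -1.8  3. ] turn [ 0.0015  0.0001 -0.0013] rows>= 0.1 0.0
```

Now close, then lift after confirming the grip.

Scaled: 2.5 mm / 400 = 0.0063, -1.8 mm / 400 = -0.0045.

step_arm(
  delta_pos=[
    [-0.0013,-0.0045,0.0063],
    [-0.0013,-0.0045,0.0063],
    [-0.0013,-0.0045,0.0063],
    [-0.0013,-0.0045,0.0063],
    [-0.0013,-0.0045,0.0063],
    [-0.0013,-0.0045,0.0063],
    [-0.0013,-0.0045,0.0063],
    [-0.0013,-0.0045,0.0063],
  ],
  turn=[
    [0,0,0],
    [0,0,0],
    [0,0,0],
    [0,0,0],
    [0,0,0],
    [0,0,0],
    [0,0,0],
    [0,0,0],
  ],
  grip=[60,60,30,30,30,30,30,30],
)

```text
time_s: 5.23
ee_pos: [0.4769, 0.2949, 0.1965]
orientation: [0.0, 0.478, 0.879, 0.0]
force: [-1.9, -0.2, 6.1]
gripper_width: 0.036
gripper_force: 30.0
```

```bash
python3 - <<'E'
from h import *
s=robot.state(); print(s['gripper_width'],s['gripper_force'],s['force'],s['ee_pos'])
# jig fit from w1 with finger masking
d=dict(np.load("pics/w1.npz")); P=cloud(d,d).reshape(-1,3)
m=(P[:,2]>.057)&(P[:,2]<.09)&(P[:,1]<.2)&(P[:,1]>.09)&(P[:,0]<.64)&(P[:,0]>.55); print("shaft",m.sum(),P[m].mean(0),cv2.minAreaRect(P[m][:,:2].astype(np.float32)))
m=(P[:,2]>.050)&(P[:,2]<.09)&(P[:,1]<.2)&(P[:,1]>.09)&(P[:,0]<.64)&(P[:,0]>.55); print("sh+shoulder",m.sum(),cv2.minEnclosingCircle(P[m][:,:2].astype(np.float32)))
m=(P[:,2]>.073)&(P[:,2]<.09)&(P[:,1]<.2)&(P[:,1]>.09)&(P[:,0]<.64)&(P[:,0]>.55); print("top",m.sum(),P[m].mean(0),cv2.minAreaRect(P[m][:,:2].astype(np.float32)))
v,u=np.mgrid[:384,:512]
c=d["img"][95:160,250:325]; cv2.imwrite("pics/shaft1.png",cv2.resize(c[:,:,::-1],None,fx=9,fy=9,interpolation=cv2.INTER_CUBIC))
E
```

```text
0.03596891289566296 30.000908821821213 [-1.8712801  -0.24100437  6.05183333] [0.47692942 0.29494805 0.19645791]
shaft 216 [0.60481157 0.13830444 0.07211045] ((0.6050683259963989, 0.1385214775800705), (0.014093231409788132, 0.015021544881165028), 15.711743354797363)
sh+shoulder 456 ((0.6052588820457458, 0.13811653852462769), 0.013044609688222408)
top 94 [0.60515185 0.13801279 0.07361766] ((0.6052019596099854, 0.138022780418396), (0.014099568128585815, 0.013935907743871212), 16.40434455871582)
```

View pics/shaft1.png

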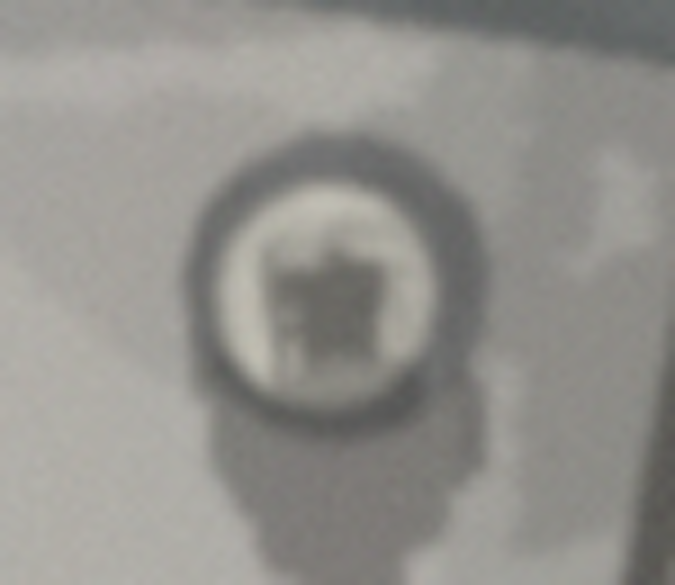

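The crop shows the square shaft top at (325,310) inside its round shoulder, turned a little. The depth data gives about 16° and centre (0.605, 0.138). The handle is held at 36 mm opening with 30 N. Next I'll lift and take a closer look at the shaft.

```bash
python3 -c "
from h import *
a=np.radians(106.4)
go([.605-.06*np.cos(a),.138-.06*np.sin(a),.32],down(106.4))"
```

```text
delta mm [-258.9    5.  -123.5] turn [ 2.000e-04 -0.000e+00  2.888e-01] rows>= 6.9 2.3
```

Scaled: -259 mm / 400 = -0.6475, -123.5 mm / 400 = -0.3088, 0.289 rad / 1.5708 = 0.184.

step_arm(
  delta_pos=[
    [0,0,-0.05],
    [0,0,-0.15],
    [0,0,-0.25],
    [-0.075,0,-0.3088],
    [-0.175,0.0025,-0.3088],
    [-0.275,0.005,-0.3088],
    [-0.375,0.0075,-0.3088],
    [-0.475,0.01,-0.3088],
    [-0.5625,0.0125,-0.3088],
    [-0.625,0.0125,-0.3088],
    [-0.6475,0.0125,-0.3088],
    [-0.6475,0.0125,-0.3088],
  ],
  turn=[
    [0,0,0],
    [0,0,0],
    [0,0,0],
    [0,0,0.0318],
    [0,0,0.0637],
    [0,0,0.1019],
    [0,0,0.1401],
    [0,0,0.1719],
    [0,0,0.184],
    [0,0,0.184],
    [0,0,0.184],
    [0,0,0.184],
  ],
  grip=[30,30,30,30,30,30,30,30,30,30,30,30],
)

```text
time_s: 6.23
ee_pos: [0.6226, 0.0787, 0.3195]
orientation: [0.0, 0.6, 0.8, -0.0]
force: [-0.3, 1.4, -1.1]
gripper_width: 0.0359
gripper_force: 30.0
```

```bash
python3 - <<'E'
from h import *
st=robot.state(); f=grab_frame("wrist"); save(f,"w3.png"); np.savez("pics/w3.npz",**f,ee_pos=st["ee_pos"],orientation=st["orientation"])
print(st["ee_pos"],st["gripper_width"],np.degrees(Rt(st).as_euler("ZYX")))
P=cloud(f,st).reshape(-1,3)
for lo in (.050,.06,.073):
    m=(P[:,2]>lo)&(P[:,2]<.09)&(abs(P[:,1]-.138)<.03)&(abs(P[:,0]-.605)<.03); Q=P[m][:,:2].astype(np.float32); print(lo,m.sum(),P[m].mean(0),cv2.minAreaRect(Q),cv2.minEnclosingCircle(Q))
m=np.isfinite(P[:,0])&(P[:,2]>.1)
T=Rt(st).inv().apply(P[m]-st["ee_pos"])
k=(abs(T[:,1])<.03)&(abs(T[:,0])<.06)&(T[:,2]>.15); print("handle in tool",k.sum(),T[k].min(0),T[k].max(0))
k&=(T[:,2]<.172); print(cv2.minAreaRect(T[k][:,:2].astype(np.float32)) if k.sum()>3 else 0)
E
```

```text
[0.6225633  0.07874273 0.31952748] 0.03588408741142097 [1.06266829e+02 1.66834258e-03 1.79999603e+02]
0.05 827 [0.60519227 0.13857285 0.06312548] ((0.6051623225212097, 0.13804978132247925), (0.025223316624760628, 0.02540719136595726), 16.644359588623047) ((0.6053146123886108, 0.1380559504032135), 0.013000302948057652)
0.06 372 [0.60548047 0.13811789 0.07300026] ((0.6056309342384338, 0.13800188899040222), (0.01351409312337637, 0.014101358130574226), 15.852006912231445) ((0.6056143045425415, 0.13805228471755981), 0.009784729219973087)
0.073 179 [0.60557553 0.13774789 0.07356068] ((0.6056369543075562, 0.13805675506591797), (0.01347484439611435, 0.01396973803639412), 15.944993019104004) ((0.6054147481918335, 0.1373375505208969), 0.009061022661626339)
handle in tool 5523 [-0.03900257 -0.02837469  0.15003336] [0.03973055 0.0299     0.19775407]
((0.0019319122657179832, 0.003201153129339218), (0.060653407126665115, 0.06335213035345078), 50.52983474731445)
```

View pics/w3.png

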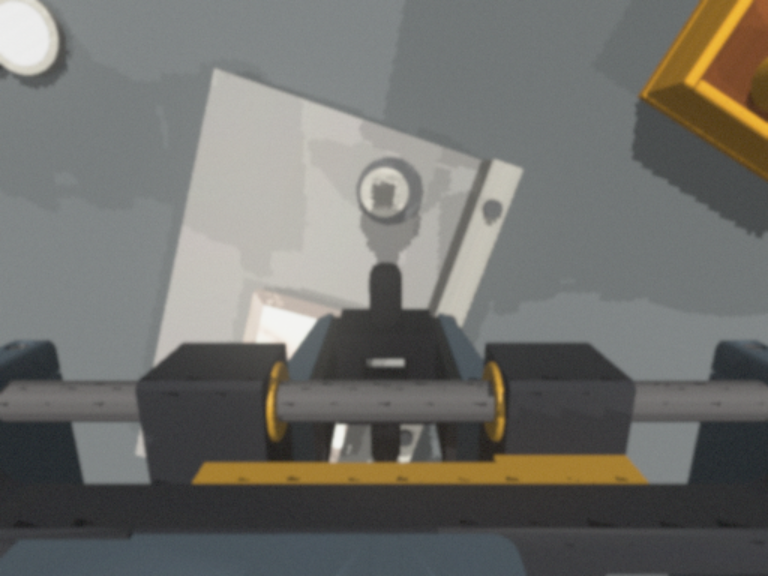

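The wrist view shows the handle held square at (385,345) and the shaft clear ahead at (385,190). The shaft is at (0.6055, 0.138), turned 16°.

```bash
python3 -c "
from h import *
go([.6055,.138,.283],down(106.0))"
```

```text
delta mm [60.3  0.7 36.4] turn [-0.0006 -0.0002  0.0056] rows>= 1.7 0.0
```

Scaled: 60.3 mm / 400 = 0.1508, 36.4 mm / 400 = 0.091, 0.0056 rad / 1.5708 = 0.0036.

step_arm(
  delta_pos=[
    [0.05,0,0],
    [0.1125,0.0013,0],
    [0.145,0.0018,0.025],
    [0.1508,0.0018,0.0625],
    [0.1508,0.0018,0.091],
    [0.1508,0.0018,0.091],
    [0.1508,0.0018,0.091],
    [0.1508,0.0018,0.091],
  ],
  turn=[
    [0,0,0.0036],
    [0,0,0.0036],
    [0,0,0.0036],
    [0,0,0.0036],
    [0,0,0.0036],
    [0,0,0.0036],
    [0,0,0.0036],
    [0,0,0.0036],
  ],
  grip=[30,30,30,30,30,30,30,30],
)

```text
time_s: 6.95
ee_pos: [0.6056, 0.1382, 0.2835]
orientation: [0.0, 0.601, 0.799, -0.0]
force: [0.7, -0.3, 0.1]
gripper_width: 0.0355
gripper_force: 30.0
```

```bash
python3 -c "
from h import *
print(robot.state()['force']);go([.6055,.138,.2525],down(106.0))"
```

```text
[ 0.74486603 -0.31300054  0.11237698]
delta mm [-0.2 -0.2 31. ] turn [0.     0.     0.0011] rows>= 0.7 0.0
```

Scaled: 17 mm / 400 = 0.0425, 14 mm / 400 = 0.035.

step_arm(
  delta_pos=[
    [-0.0005,-0.0005,0.01],
    [-0.0005,-0.0005,0.02],
    [-0.0005,-0.0005,0.0275],
    [-0.0005,-0.0005,0.035],
    [-0.0005,-0.0005,0.0425],
    [-0.0005,-0.0005,0.0425],
  ],
  turn=[
    [0,0,0],
    [0,0,0],
    [0,0,0],
    [0,0,0],
    [0,0,0],
    [0,0,0],
  ],
  grip=[30,30,30,30,30,30],
)

```text
time_s: 7.45
ee_pos: [0.6052, 0.1379, 0.2656]
orientation: [-0.0, 0.601, 0.799, -0.0]
force: [-0.0, 0.3, -0.1]
gripper_width: 0.0359
gripper_force: 30.0
```

Scaled: 15.5 mm / 400 = 0.0388, 14.5 mm / 400 = 0.0363.

step_arm(
  delta_pos=[
    [0,0,0.01],
    [0,0,0.02],
    [0,0,0.0275],
    [0,0,0.0325],
    [0,0,0.0363],
    [0,0,0.0388],
    [0,0,0.0388],
  ],
  turn=[
    [0,0,0],
    [0,0,0],
    [0,0,0],
    [0,0,0],
    [0,0,0],
    [0,0,0],
    [0,0,0],
  ],
  grip=[30,30,30,30,30,30,30],
)

```text
time_s: 8.03
ee_pos: [0.6055, 0.1381, 0.2514]
orientation: [-0.0, 0.601, 0.799, -0.0]
force: [-4.8, -0.7, 9.4]
gripper_width: 0.0357
gripper_force: 30.0
```

Seated: z matches and there is a 9 N reaction force. I'll let go and lift straight up.

Scaled: -130 mm / 400 = -0.325, -110 mm / 400 = -0.275.

step_arm(
  delta_pos=[
    [0,0,-0.0025],
    [0,0,-0.0025],
    [0,0,-0.0025],
    [0,0,-0.0025],
    [0,0,-0.0025],
    [0,0,-0.05],
    [0,0,-0.125],
    [0,0,-0.2],
    [0,0,-0.275],
    [0,0,-0.325],
    [0,0,-0.325],
  ],
  turn=[
    [0,0,0],
    [0,0,0],
    [0,0,0],
    [0,0,0],
    [0,0,0],
    [0,0,0],
    [0,0,0],
    [0,0,0],
    [0,0,0],
    [0,0,0],
    [0,0,0],
  ],
  grip=[30,45,60,60,60,60,60,60,60,60,60],
)

```text
time_s: 8.95
ee_pos: [0.6064, 0.1382, 0.3854]
orientation: [0.002, 0.601, 0.799, 0.002]
force: [-0.1, 0.1, 1.4]
gripper_width: 0.0605
gripper_force: 0.0
```

```bash
python3 -c "
from h import *
go([.50,.03,.38],down(-1.65))"
```

```text
delta mm [ -74.5 -132.3    4.7] turn [ 0.0048 -0.0054  1.88  ] rows>= 3.6 15.0
```

Scaled: -132 mm / 400 = -0.33, -110 mm / 400 = -0.275, 1.44 rad / 1.5708 = 0.9167.

step_arm(
  delta_pos=[
    [-0.05,-0.1,0.005],
    [-0.1,-0.1875,0.01],
    [-0.15,-0.275,0.0125],
    [-0.185,-0.33,0.0125],
    [-0.185,-0.33,0.0125],
    [-0.185,-0.33,0.0125],
    [-0.185,-0.33,0.0125],
    [-0.185,-0.33,0.0125],
    [-0.185,-0.33,0.0125],
    [-0.185,-0.33,0.0125],
    [-0.185,-0.33,0.0125],
    [-0.185,-0.33,0.0125],
  ],
  turn=[
    [0,0,0.0764],
    [0,0,0.1528],
    [0,0,0.2292],
    [0,0,0.3056],
    [0,0,0.382],
    [0,0,0.4584],
    [0,0,0.5348],
    [0,0,0.6112],
    [0,0,0.6875],
    [0,0,0.7639],
    [0,0,0.8403],
    [0,0,0.9167],
  ],
  grip=[60,60,60,60,60,60,60,60,60,60,60,60],
)

```text
time_s: 9.95
ee_pos: [0.4989, 0.0304, 0.3752]
orientation: [-0.0, 0.98, 0.201, -0.0]
force: [-0.5, -0.3, -0.1]
gripper_width: 0.0598
gripper_force: 0.0
```

Scaled: 0.44 rad / 1.5708 = 0.2801.

step_arm(
  delta_pos=[
    [0,0,0],
    [0,0,0],
    [0,0,0],
    [0,0,0],
    [0,0,0],
    [0,0,0],
  ],
  turn=[
    [0,0,0.0764],
    [0,0,0.1528],
    [0,0,0.2292],
    [0,0,0.2801],
    [0,0,0.2801],
    [0,0,0.2801],
  ],
  grip=[60,60,60,60,60,60],
)

```text
time_s: 10.45
ee_pos: [0.4989, 0.0304, 0.3753]
orientation: [0.0, 1.0, -0.013, -0.0]
force: [-0.4, 0.3, -0.1]
gripper_width: 0.06
gripper_force: 0.0
```

```bash
python3 - <<'E'
from h import *
st=robot.state(); f=grab_frame("wrist"); save(f,"w4.png"); np.savez("pics/w4.npz",**f,ee_pos=st["ee_pos"],orientation=st["orientation"])
print(st["ee_pos"],st["qpos"].round(3),np.degrees(Rt(st).as_euler("ZYX")))
P=cloud(f,st).reshape(-1,3)
J=Ro.from_euler("z",-1.65,degrees=True); o=np.array([.5826,.0386,0]); Q=J.inv().apply(P-o)
def box(m,n):
    r=cv2.minAreaRect(Q[m][:,:2].astype(np.float32)*1000); print(n,m.sum(),np.round(r[0],1),np.round(r[1],1),round(r[2],2),"z",np.median(Q[m][:,2]).round(4))
box((abs(Q[:,2]-.052)<.003)&(abs(Q[:,0]-.08)<.018)&(abs(Q[:,1])<.14),"fence top")
box((abs(Q[:,2]-.048)<.003)&(abs(Q[:,0]-.0)<.062)&(abs(Q[:,1]+.02)<.085),"slab top")
box((Q[:,2]>.026)&(Q[:,2]<.06)&(abs(Q[:,0]-.0)<.062)&(abs(Q[:,1]+.02)<.085),"slab")
m=(Q[:,2]>.06)&(Q[:,2]<.1)&(abs(Q[:,0]-.02)<.06)&(abs(Q[:,1]-.1)<.06); box(m,"handle"); print(np.percentile(Q[m][:,2],[50,90,99]))
box(m&(Q[:,2]>.083),"hub top")
E
```

```text
[0.49890284 0.03038096 0.3753499 ] [ 0.014  0.103  2.15  -0.     0.89   1.611] [-1.49065046e+00  3.45864498e-02  1.79997598e+02]
fence top 6259 [78.3  0.8] [270.6  18.7] 89.96 z 0.0519
slab top 8192 [  6.4 -37.9] [ 70.6 110.3] 1.96 z 0.0479
slab 9061 [  1.6 -38.1] [ 80.2 110.3] 2.04 z 0.0478
handle 3074 [20.8 99.7] [36.6 79.2] 18.08 z 0.0835
[0.08349075 0.08570475 0.08671374]
hub top 1576 [ 20.6 100.4] [36.6 36.9] 18.11 z 0.0851
```

View pics/w4.png

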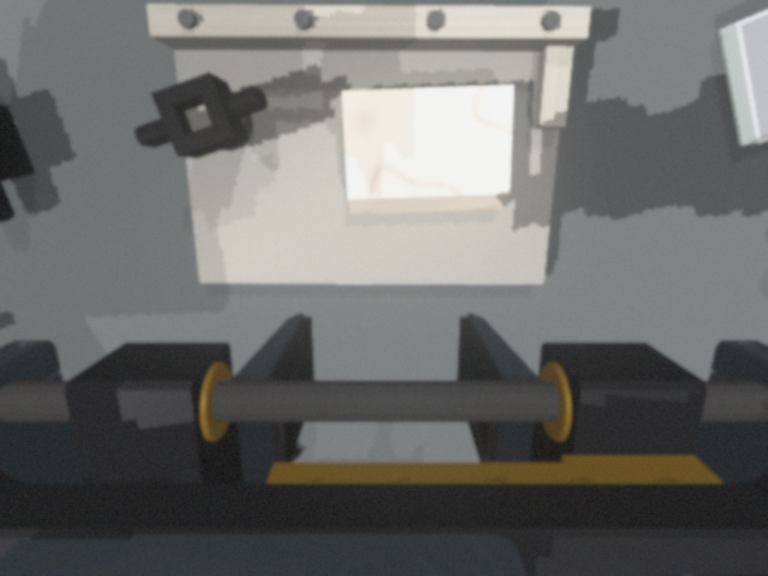

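The handle is seated: hub top is at 85 mm, centred on the shaft at (205,118). The slab at (430,140) is 28 mm short of the fence and turned about 2°. The wrist limit (q5 ≥ 0.31) rules out tilting the tool fully onto the bevel normal. So I'll push with upright, spread fingertips whose lower front edges rest on the bevel, and finish with a diagonal motion.

```bash
cat >> h.py <<'E'
JR=Ro.from_euler("z",-1.69,degrees=True); JO=np.array([.5826,.0386,0])
def jig(x,y,z): return JO+JR.apply(np.array([x,y,z])/1000)
def rep():
    s=robot.state(); p=JR.inv().apply(s["ee_pos"]-JO)*1000
    print("t",round(s["time_s"],2),"jig",p.round(2),"F jig",JR.inv().apply(s["force"]).round(1),"M",JR.inv().apply(s["ft_torque"]).round(2),"yaw",np.degrees(Rt(s).as_euler("ZYX")).round(2),"w",s["gripper_width"].round(4),"q5",s["qpos"][4].round(2))
E
python3 -c "
from h import *
rep();go(jig(-65,-38,227),down(-1.69))"
```

```text
Traceback (most recent call last):
  File "h.py", line 27, in rep
    print("t",round(s["time_s"],2),"jig",p.round(2),"F jig",JR.inv().apply(s["force"]).round(1),"M",JR.inv().apply(s["ft_torque"]).round(2),"yaw",np.degrees(Rt(s).as_euler("ZYX")).round(2),"w",s["gripper_width"].round(4),"q5",s["qpos"][4].round(2))
                                                                                                                                                                                                 ^^^^^^^^^^^^^^^^^^^^^^^^
AttributeError: 'float' object has no attribute 'round'
```

```bash
sed -i 's/s\["gripper_width"\].round(4)/round(s["gripper_width"],4)/' h.py
python3 -c "
from h import *
rep();go(jig(-65,-38,227),down(-1.69))"
```

```text
t 10.5 jig [-83.41 -10.68 375.43] F jig [ 0.2  0.3 -0.2] M [-0.01  0.03 -0.04] yaw [-1.47e+00  3.00e-02  1.80e+02] w 0.06 q5 0.89
delta mm [ 18.4  27.4 148.4] turn [0.     0.0006 0.0038] rows>= 3.6 0.0
```

Scaled: 148.4 mm / 400 = 0.371, 27.4 mm / 400 = 0.0685, 0.0038 rad / 1.5708 = 0.0024.

step_arm(
  delta_pos=[
    [0.025,0.0375,0.05],
    [0.046,0.0685,0.125],
    [0.046,0.0685,0.2125],
    [0.046,0.0685,0.2875],
    [0.046,0.0685,0.3375],
    [0.046,0.0685,0.3625],
    [0.046,0.0685,0.371],
    [0.046,0.0685,0.371],
  ],
  turn=[
    [0,0,0.0024],
    [0,0,0.0024],
    [0,0,0.0024],
    [0,0,0.0024],
    [0,0,0.0024],
    [0,0,0.0024],
    [0,0,0.0024],
    [0,0,0.0024],
  ],
  grip=[60,60,60,60,60,60,60,60],
)

```text
time_s: 11.17
ee_pos: [0.5167, 0.0025, 0.2273]
orientation: [-0.0, 1.0, -0.016, -0.0]
force: [0.2, 0.3, 0.2]
gripper_width: 0.0604
gripper_force: 0.0
```

```bash
python3 -c "
from h import *
rep()"
```

```text
t 11.17 jig [-64.79 -38.03 227.3 ] F jig [0.2 0.3 0.2] M [-0.01  0.02 -0.01] yaw [-1.8e+00  4.0e-02 -1.8e+02] w 0.0604 q5 0.6
```

step_arm(
  delta_pos=[
    [0.0125,0,0],
    [0.025,0,0],
    [0.0325,0,0],
    [0.0375,0,0],
    [0.0425,0,0],
    [0.0475,0,0],
    [0.0525,0,0],
    [0.0575,0,0],
    [0.0625,0,0],
    [0.0675,0,0],
    [0.0725,0,0],
    [0.0775,0,0],
  ],
  turn=[
    [0,0,0],
    [0,0,0],
    [0,0,0],
    [0,0,0],
    [0,0,0],
    [0,0,0],
    [0,0,0],
    [0,0,0],
    [0,0,0],
    [0,0,0],
    [0,0,0],
    [0,0,0],
  ],
  grip=[60,60,60,60,60,60,60,60,60,60,60,60],
)

```text
time_s: 12.17
ee_pos: [0.5475, 0.0015, 0.2279]
orientation: [-0.0, 1.0, -0.016, -0.0]
force: [-6.1, 0.1, 9.2]
gripper_width: 0.06
gripper_force: 5.2
```

```bash
python3 -c "
from h import *
rep()"
```

```text
t 12.17 jig [-33.95 -38.16 227.86] F jig [-6.1 -0.1  9.2] M [0.3  1.09 0.04] yaw [-1.87e+00  5.00e-02 -1.80e+02] w 0.06 q5 0.63
```

```bash
cat >> h.py <<'E'
def look(n):
    st=robot.state(); f=grab_frame("wrist"); save(f,n); P=cloud(f,st).reshape(-1,3); Q=JR.inv().apply(P-JO)
    def box(m,n):
        if m.sum()<5: print(n,m.sum());return
        r=cv2.minAreaRect(Q[m][:,:2].astype(np.float32)*1000); print(n,m.sum(),np.round(r[0],1),np.round(r[1],1),round(r[2],2),"z",np.median(Q[m][:,2]).round(4))
    box((abs(Q[:,2]-.052)<.002)&(abs(Q[:,0]-.08)<.015)&(abs(Q[:,1])<.14),"fence top")
    m=(abs(Q[:,2]-.048)<.003)&(Q[:,0]<.0685)&(Q[:,0]>-.05)&(Q[:,1]>-.108)&(Q[:,1]<.05); box(m,"slab top")
    for y in (-85,-70,-55,-38,-20,-5,10):
        k=m&(abs(Q[:,1]*1000-y)<2); 
        if k.sum(): print(y,"x",(Q[k][:,0].min()*1000).round(1),(Q[k][:,0].max()*1000).round(1),"z",Q[k][:,2].min().round(4),Q[k][:,2].max().round(4))
E
python3 -c "
from h import *
look('w5.png')"
```

```text
fence top 17822 [ 78.4 -24. ] [221.2  18.7] 89.87 z 0.0519
slab top 26692 [  8.6 -39.5] [ 98.  111.2] 0.46 z 0.0479
-85 x -12.2 57.4 z 0.0452 0.0507
-70 x -39.4 57.4 z 0.0452 0.0509
-55 x -12.2 57.4 z 0.045 0.0501
-38 x -12.2 57.5 z 0.045 0.0507
-20 x -12.1 57.1 z 0.0452 0.0501
-5 x -17.9 57.0 z 0.045 0.0509
10 x -11.9 57.1 z 0.0456 0.0501
```

View pics/w5.png

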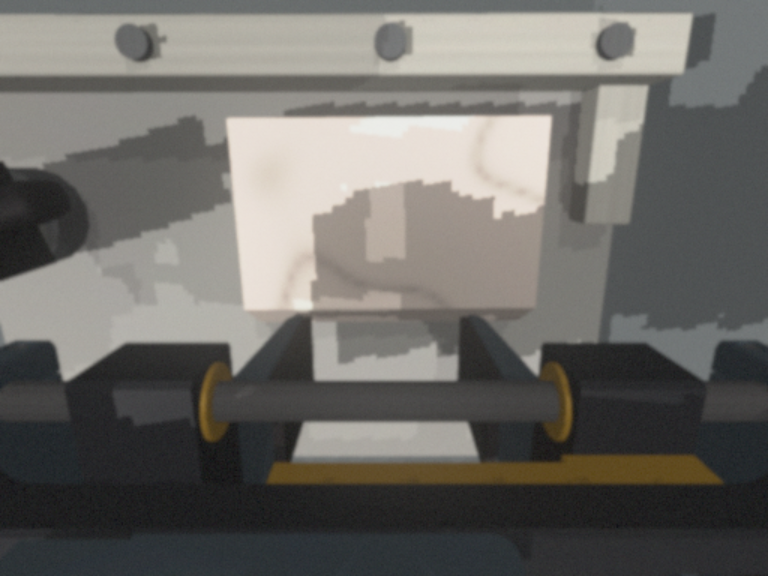

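The picture shows the slab at (390,210), squared to the fence by both fingertips and 12 mm short of it. I'll carry on.

Scaled: 12 mm / 400 = 0.03, 11 mm / 400 = 0.0275.

step_arm(
  delta_pos=[
    [0.005,0,0],
    [0.01,0,0],
    [0.015,0,0],
    [0.02,0,0],
    [0.025,0,0],
    [0.0275,0,0],
    [0.03,0,0],
    [0.03,0,0],
  ],
  turn=[
    [0,0,0],
    [0,0,0],
    [0,0,0],
    [0,0,0],
    [0,0,0],
    [0,0,0],
    [0,0,0],
    [0,0,0],
  ],
  grip=[60,60,60,60,60,60,60,60],
)

```text
time_s: 12.88
ee_pos: [0.5595, 0.0011, 0.2278]
orientation: [-0.0, 1.0, -0.016, -0.001]
force: [-6.3, 0.4, 9.7]
gripper_width: 0.0605
gripper_force: 5.1
```

```bash
python3 -c "
from h import *
rep(); look('w6.png')"
```

```text
t 12.88 jig [-21.99 -38.19 227.83] F jig [-6.3  0.2  9.7] M [ 0.23  1.12 -0.04] yaw [-1.87e+00  7.00e-02 -1.80e+02] w 0.0605 q5 0.64
fence top 16885 [ 77.9 -22.5] [224.4  19.6] 89.85 z 0.0519
slab top 26357 [ 20.1 -39.5] [110.9  96.7] 89.98 z 0.0479
-85 x -0.3 68.3 z 0.0452 0.0496
-70 x -27.4 68.3 z 0.045 0.051
-55 x -0.3 68.4 z 0.045 0.0498
-38 x -0.1 68.4 z 0.0454 0.0496
-20 x -0.2 68.4 z 0.0452 0.0501
-5 x -5.7 68.5 z 0.0453 0.0508
10 x -0.0 68.5 z 0.0456 0.0503
```

Scaled: 2.5 mm / 400 = 0.0063, 1.5 mm / 400 = 0.0038.

step_arm(
  delta_pos=[
    [0.0025,0,0],
    [0.0038,0,0],
    [0.005,0,0],
    [0.0063,0,0],
    [0.0063,0,0],
    [0.0063,0,0],
  ],
  turn=[
    [0,0,0],
    [0,0,0],
    [0,0,0],
    [0,0,0],
    [0,0,0],
    [0,0,0],
  ],
  grip=[60,60,60,60,60,60],
)

```text
time_s: 13.43
ee_pos: [0.5608, 0.001, 0.2276]
orientation: [-0.0, 1.0, -0.016, -0.003]
force: [-17.6, 1.1, 19.4]
gripper_width: 0.0602
gripper_force: 12.5
```

```bash
python3 -c "
from h import *
rep()"
```

```text
t 13.43 jig [-20.72 -38.19 227.56] F jig [-17.6   0.6  19.4] M [0.3  3.04 0.02] yaw [  -1.87    0.3  -179.99] w 0.0602 q5 0.64
```

Scaled: -0.9 mm / 400 = -0.0023, -0.5 mm / 400 = -0.0013.

step_arm(
  delta_pos=[
    [0,0,-0.0013],
    [0,0,-0.0023],
    [0,0,-0.0023],
    [0,0,-0.0023],
  ],
  turn=[
    [0,0,0],
    [0,0,0],
    [0,0,0],
    [0,0,0],
  ],
  grip=[60,60,60,60],
)

```text
time_s: 13.77
ee_pos: [0.5607, 0.0011, 0.228]
orientation: [-0.0, 1.0, -0.016, -0.002]
force: [-12.6, 1.1, 7.7]
gripper_width: 0.06
gripper_force: 7.5
```

```bash
python3 -c "
from h import *
rep();look('w7.png')"
```

```text
t 13.77 jig [-20.78 -38.12 228.01] F jig [-12.6   0.8   7.7] M [ 0.41  2.38 -0.02] yaw [  -1.87    0.28 -179.99] w 0.06 q5 0.64
fence top 16884 [ 76.8 -22.7] [224.4  21.9] 89.84 z 0.0519
slab top 26237 [ 20.4 -39.5] [110.8  96.3] 90.0 z 0.0479
-85 x 0.3 68.4 z 0.0451 0.05
-70 x -26.7 68.5 z 0.0451 0.051
-55 x -0.4 68.4 z 0.0452 0.0504
-38 x -0.3 68.5 z 0.0453 0.05
-20 x -0.3 68.4 z 0.0451 0.0504
-5 x -5.4 68.5 z 0.045 0.0509
10 x -0.3 68.5 z 0.0451 0.0498
```

Scaled: 0.6 mm / 400 = 0.0015, 0.25 mm / 400 = 0.0006.

step_arm(
  delta_pos=[
    [0.0008,0,0.0004],
    [0.0015,0,0.0006],
    [0.0015,0,0.0006],
    [0.0015,0,0.0006],
  ],
  turn=[
    [0,0,0],
    [0,0,0],
    [0,0,0],
    [0,0,0],
  ],
  grip=[60,60,60,60],
)

```text
time_s: 14.15
ee_pos: [0.5611, 0.0011, 0.2278]
orientation: [-0.0, 1.0, -0.016, -0.003]
force: [-15.8, 1.8, 14.1]
gripper_width: 0.0599
gripper_force: 10.7
```

```bash
python3 -c "
from h import *
rep();f=grab_frame('wrist')
cv2.imwrite('pics/w8.png',cv2.resize(f['img'][:240,:,::-1],(800,375)))
for c in ['scene']:
    f=grab_frame(c);P=cloud(f).reshape(-1,3);Q=JR.inv().apply(P-JO)*1000
    m=(Q[:,2]>60)&(Q[:,2]<95)&(abs(Q[:,0]-20)<45)&(abs(Q[:,1]-100)<45);print('handle',m.sum(),Q[m].max(0),Q[m].min(0))
"
```

```text
t 14.15 jig [-20.43 -38.11 227.78] F jig [-15.9   1.4  14.1] M [ 0.48  2.96 -0.02] yaw [  -1.88    0.34 -179.99] w 0.0599 q5 0.64
handle 385 [ 43.48681284 138.17348999  86.47918814] [-1.2999172  61.36003007 60.15545449]
```

View pics/w8.png

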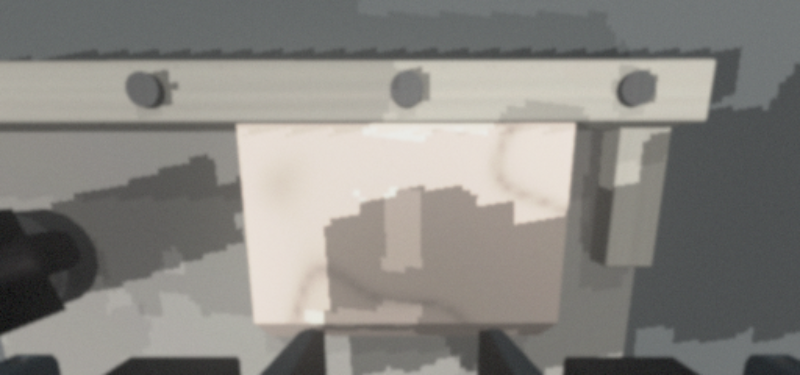

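The picture shows the slab flush along the fence (235–575, 122). I'll trim the push direction a little.

Scaled: -0.2 mm / 400 = -0.0005.

step_arm(
  delta_pos=[
    [0.0005,0,-0.0005],
    [0.0005,0,-0.0005],
    [0.0005,0,-0.0005],
    [0.0005,0,-0.0005],
    [0.0005,0,-0.0005],
    [0.0005,0,-0.0005],
  ],
  turn=[
    [0,0,0],
    [0,0,0],
    [0,0,0],
    [0,0,0],
    [0,0,0],
    [0,0,0],
  ],
  grip=[60,60,60,60,60,60],
)

```text
time_s: 14.75
ee_pos: [0.5611, 0.0011, 0.2279]
orientation: [-0.0, 1.0, -0.016, -0.003]
force: [-16.8, 0.7, 11.3]
gripper_width: 0.0599
gripper_force: 10.3
```

```bash
python3 -c "
from h import *
rep()"
```

```text
t 14.75 jig [-20.34 -38.1  227.86] F jig [-16.8   0.2  11.3] M [ 0.42  3.04 -0.06] yaw [  -1.87    0.36 -179.99] w 0.0599 q5 0.64
```

The push is now 20.2 N at 34° down and steady, so I'm handing in.

```bash
python3 -c "
from h import *
print(finish_job())"
```

```text
the job is handed in; nothing more can be done
None
```

The small black handle is fully down on the shaft's shoulder and released, and the slab is flush against the fence, held by a diagonal push of about 20 N (34° down) on its bevel. The job was handed in at about 15 s, and I never touched the ore lump, glass boat, marble cube or hand lens.

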